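# Pull the strainer basket with the hooked puller

### The arm

A 6-joint arm with a two-finger parallel gripper is mounted at the origin on a cart in front of the work surface, level with it; the furniture and walls round the work are solid. World frame = base frame: x ahead of the robot, y to its left, z up, the work surface at z = 0. Lengths are in m, angles in rad, forces in N, time in s.
With the tool pointing down it reaches from about 0.275 to 0.85 m from the base axis. Payload 5.2 kg.
Tool frame: the origin (TCP) lies at the very end of the fingers, on their centre line; the grasp point (between the pads) lies 19 mm behind it; z points along the fingers, y is the line along which they close (so a half turn about z gives the same grasp; the last joint's range is limited). The gripper opens to 85 mm and grips with 20 to 120 N. Pads are 22 mm wide; open, the fingers measure 114 mm over their backs; the gripper's body (76 mm by 85 mm) begins 54 mm behind the grasp point. The pads swing forward as they close: fully open they stand 13 mm farther back than shut.
Start: joints at [-1.384, 0.259, 1.535, -0, 1.348, -0.203], TCP at [0.209, -0.509, 0.231] pointing down, gripper open.
Joint ranges: [-3.14, 3.14], [-0.91, 2.08], [0.19, 2.58], [-1.22, 4.36], [0.22, 2.71], [-3.12, 3.12]. Speed limits (rad/s): [2.57, 2.57, 3.14, 3.14, 3.14, 3.14].

### API

Orientations are given as a unit quaternion [w, x, y, z].
In Python, from plant import read_state, capture, get_calibration, finish_job, boxes_of, cut_out gives the robot as it stands.
- The arm moves only by the tool jog_arm, never from a script. Its argument "rows" is a list of rows, each a list of 7 numbers: the turn, a rotation vector about the world's x, y, z in degrees, then the shift along the world's x, y, z in m, then the finger opening in m, from 0 to 0.0854. In form: [[ax, ay, az, tx, ty, tz, jaw], ...]. A call has 1 to 12 rows; each row is the pose to reach, as a shift and turn from the pose commanded when the call began; what a row does not reach only later rows make up. A row lasts 1/8 s, in which the tool goes at most 62.5 mm and 10.7 degrees, less where a joint would pass 70% of its speed; a pose out of reach is approached as far as the arm can. A call with a gripper value outside its range is refused whole. The fingers move at their own pace and stop on an object; "force" is the grip in N (left out, the last holds). Time passes only in rows, so rows that repeat a pose let the fingers close. It gives the time, the measured TCP pose, the force, the opening and the grip force at its end, in the units of the state.
- read_state(): the state, without advancing time (a new reading comes with each control period).
- capture(name): name is "side" or "top"; returns the picture (480x640x3 uint8, red, green, blue); there is no depth.
- get_calibration(name): a dict with "mtx" (3x3 intrinsics, pixels), "extrinsics" (4x4, takes a point from camera to world coordinates). Camera axes: x right, y down, z forward; pixel columns grow to the right and rows downward; lengths in m; the calibration is good to about 2 mm. A picture is of the moment at which its call begins. get_calibration takes no time and is no camera call.
- finish_job(): hands the job in; it is judged then, once.
Trained networks look in the newest picture that a camera, given by its name, has taken for a name from the list of things; names that differ only in an ending like _2 or _b are one class to them, and where a whole thing is asked for, a point or a joint stands for the part that bears it (a point fixed in the world has none). Each returns a list of dicts, best first, with "p" (0 to 1); they miss things now and then, are a little off and sometimes report something else, mostly with a low value. They report only what shows in the picture. A call takes as long as a camera call.
- boxes_of(query, camera): "centre" ([column, row] in pixels, amid what is visible of it).
- cut_out(query, camera): "region" (480x640 bool, what is visible of it) and "centre" ([column, row] in pixels, amid what is visible of it).
The state is a dict: "time": time; "qpos": joint angles; "joint_vel": joint speeds; "tau": joint torques, N m; "ee_pos": TCP position; "orientation": TCP orientation; "contact_force": force on the tool from outside, world axes, zero at the start; "ft_torque": the same for the moment, N m; "opening": finger opening in m; "gripper_force": force on a finger pad.
Only numpy, scipy, OpenCV 4.12 (cv2) and the standard library are available. Lean on these libraries where they do the work, as an engineer would, in place of code of your own. Each camera call takes 0.05 s, during which the arm holds its last target. There are 200 camera calls.

### The job

The coolant strainer's wire-handled basket sits deep in its slanting square housing, too deep and narrow for a hand. Take the hooked puller from its stand, reach down into the housing, catch the basket by its wire handle and draw it out without touching the basket itself, then set the basket down gently to stand upright in the low drip tray. Finally hang the puller back in the slot of its stand, and leave the other things on the cart where they are.

Things in the scene. Friction and masses are not known exactly. Their poses are not given: they have to be found in the camera images.
- housing_mouth (a point): Centre of the well's open mouth on the fixed grey strainer housing, ~147 mm above the cart. z: the well's axis, out of the well, 30 deg from vertical, leaning to the robot's side; y: level, across; x: away from the robot and up. Well: straight shaft with flat floor, inside 76 mm (x) by 56 mm (y), 130 mm deep; walls 5 mm; flat steel flange reaching 56 mm (x), 46 mm (y) from the centre.
- housing: The same housing; origin on the cart at the centre of its 150 x 100 mm base plate, z up, x away from the robot. The mouth centre is 30 mm to its -x side; the well leans within its x-z plane; its highest part, the flange at the far side, is 175 mm above the cart. A short brass outlet stub sticks out to its +y side, 58 mm from the middle.
- basket_bail (a point): Peak of the basket's stiff wire handle (bail): centre of the 5 mm wire, 72 mm above the underside, 36 mm above the rim. The bail stands fixed in the basket's y-z plane: legs 22.5 mm either side (y), straight to 20 mm above the rim, then sloping in to the peak; below it all is open, down into the basket. x, y, z as for basket.
- basket: Steel strainer basket, open box 46 (x) x 50 (y) x 36 mm high, walls 3 mm, 0.1 to 0.2 kg; origin at the centre of its underside, z its up axis. At the start it stands on the well's floor, leaning on the wall nearest the robot, its axes about along housing_mouth's, its bail's peak about 58 mm below the mouth.
- puller_handle (a point): Where to grip the puller: middle of its black handle block, 34 mm (x) x 20 mm (y) x 62 mm (z); z points up along the rod. Below is a square steel collar 30 x 30 x 6 mm, its underside 40 mm under this point, then the rod.
- puller_hook (a point): Middle of the J hook's opening, 150 mm below puller_handle along the rod, 11 mm to -x from the rod's axis. The hook lies in the puller's x-z plane: rod at +x, a 6 mm bar across whose top is 1 mm above this point, an upturned tip at -x with its axis 24 mm from the rod's and its end 22 mm above this point. Gap between rod and tip about 17 mm. Lowest part of the hook: 5 mm below.
- puller: The whole puller: handle, collar, straight 7 mm steel rod, J hook; 0.14 kg. Origin at the centre of the collar's underside, z up along the rod. It starts hanging in the stand's slot, axes about along the stand's.
- stand_seat (a point): Where the puller's collar rests: on the upper face of the stand's slotted steel plate, 132 mm above the cart. The slot is 16 mm wide, along the stand's x, open towards the robot (-x) 20 mm in front of this point, closed 23 mm behind it. To take the puller off, lift it a little and draw it out along -x.
- stand: The puller's fixed stand; origin on the cart under stand_seat, z up, x away from the robot. The plate is 6 mm thick, 50 mm wide; a post 40 mm behind carries it; base plate 100 x 80 x 8 mm.
- tray_floor (a point): Centre of the floor of the aluminium drip tray, 125 x 125 mm outside, 20 mm high, walls 3 mm, fixed; this floor is 3 mm above the cart.
- tray: The same drip tray; origin at the centre of its underside.
- oiler: Squeeze oiler bottle, 57 x 56 x 151 mm, bystander; origin at its underside.
- collet: Spring collet standing on end, 33 x 33 x 42 mm, bystander; origin at its underside.
- setup_block: Steel set-up block 51 x 76 x 26 mm with holes, bystander; origin at its underside.
- feeler: Folded feeler gauge lying flat, 14 x 100 x 10 mm, its length along its y, bystander; origin at its underside.

How it is judged:
On the way:
1. the basket hangs on the puller's hook, its bail at least 70 mm out of the mouth along the housing's axis (z of basket_bail in the frame of housing_mouth above 0.07 m and contact force between puller and basket above 0.3 N), for 0.2 s.
At the end, for the whole second after the job is handed in: The basket stands upright (within 7 degrees) and still on the tray's floor (origin within 45 mm of its centre along each side, 6 mm in height), off the hook; the puller hangs still in its slot, collar on the plate (within 20 mm sideways, 6 mm in height), upright within 7 degrees (x of basket in the frame of tray_floor between -0.045 and 0.045 m and y of basket in the frame of tray_floor between -0.045 and 0.045 m and z of basket in the frame of tray_floor between -0.006 and 0.006 m and angle between each of basket, puller's own z axis and vertical below 0.12 rad and linear speed of each of basket, puller below 0.02 m/s and contact force between basket and puller below 0.05 N and horizontal distance between puller and stand_seat below 0.02 m and z of puller in the frame of stand_seat between -0.006 and 0.006 m); the robot touches nothing.
It fails at once if the fingers or the arm touch the basket (contact force between any of the fingers, the arm and basket above 1 N).
It fails at once if the basket is dropped: it falls free of the puller faster than 0.6 m/s (linear speed of basket above 0.6 m/s and contact force between puller and basket below 0.01 N).
It fails at once if a bystander (oiler, collet, set-up block, feeler gauge) is moved more than 30 mm (distance of any of oiler, collet, setup_block, feeler from where it was at the start of the episode above 0.03 m).
It also fails if it takes over 64 s, if anything falls off the work surface, if the arm or the gripper's body presses on something with over 40 N, if the wrist force passes 120 N, or if a joint passes its speed limit or range.

## Working session

There is one attempt and no reset: what is moved stays moved. The work goes in short steps, Python scripts to look and compute and a tool call to move; the robot and the scene stay as the last step left them, time stands still between calls to the robot, and variables do not carry over. Pictures are saved under pics/ and viewed, at most 10 in all, crops included, and the job is handed in when it is done.

Besides the shell and the picture viewer there is one more tool, called after "Request:" as name(argument=value, ...) on one line, values as JSON. jog_arm: Moves the arm, as the interface text tells. Its arguments: {"type":"object","properties":{"rows":{"type":"array","items":{"type":"array","items":{"type":"number"}}},"force":{"type":"number"}},"required":["rows"]}

```bash
ls; mkdir -p pics
python3 - <<'E'
from plant import *
import cv2, numpy as np
s=read_state(); print(s['time'],s['ee_pos'],s['orientation'])
for c in("side","top"):
    im=capture(c); cv2.imwrite(f"pics/{c}0.png",im[...,::-1])
    k=get_calibration(c); print(c,np.round(k["mtx"],1).tolist(),np.round(k["extrinsics"],3).tolist())
    for q in("housing_mouth","housing","basket_bail","puller_handle","puller_hook","stand_seat","stand","tray_floor","tray","oiler","collet","setup_block","feeler"):
        print(q,[(np.round(b["centre"]).tolist(),round(b["p"],2)) for b in boxes_of(q,c)[:2]])
E
```

```text
pics
0.0 [ 0.20892482 -0.50821332  0.2304697 ] [-9.09191311e-04  9.81071132e-01  1.93645570e-01  1.34088626e-05]
side [[542.9, 0.0, 313.3], [0.0, 542.9, 246.0], [0.0, 0.0, 1.0]] [[-0.906, -0.282, 0.316, 0.227], [-0.424, 0.601, -0.677, 0.716], [0.001, -0.747, -0.664, 0.774], [0.0, 0.0, 0.0, 1.0]]
housing_mouth [([287.0, 260.0], 0.9)]
housing [([282.0, 259.0], 0.64)]
basket_bail []
puller_handle [([336.0, 322.0], 0.87)]
puller_hook [([337.0, 319.0], 0.92)]
stand_seat [([323.0, 375.0], 0.78), ([285.0, 260.0], 0.36)]
stand [([324.0, 372.0], 0.68), ([335.0, 318.0], 0.57)]
tray_floor [([385.0, 246.0], 0.61)]
tray []
oiler [([196.0, 320.0], 0.73)]
collet [([228.0, 350.0], 0.57), ([385.0, 245.0], 0.56)]
setup_block [([303.0, 204.0], 0.83)]
feeler [([355.0, 305.0], 0.54)]
top [[493.7, 0.0, 313.0], [0.0, 493.7, 243.8], [0.0, 0.0, 1.0]] [[0.024, -0.982, 0.187, 0.384], [-1.0, -0.022, 0.012, 0.043], [-0.008, -0.187, -0.982, 0.971], [0.0, 0.0, 0.0, 1.0]]
housing_mouth [([218.0, 182.0], 0.66), ([307.0, 231.0], 0.55)]
housing [([304.0, 228.0], 0.79), ([202.0, 311.0], 0.31)]
basket_bail [([309.0, 217.0], 0.8)]
puller_handle [([202.0, 312.0], 0.92), ([309.0, 305.0], 0.19)]
puller_hook [([202.0, 313.0], 0.61)]
stand_seat [([222.0, 314.0], 0.96)]
stand [([224.0, 308.0], 0.92), ([312.0, 305.0], 0.73)]
tray_floor [([401.0, 306.0], 0.76)]
tray [([396.0, 305.0], 0.66), ([217.0, 183.0], 0.39)]
oiler [([218.0, 183.0], 0.77)]
collet [([210.0, 225.0], 0.78), ([202.0, 312.0], 0.69)]
setup_block [([421.0, 193.0], 0.9)]
feeler [([312.0, 305.0], 0.62), ([308.0, 216.0], 0.25)]
```

View pics/side0.png

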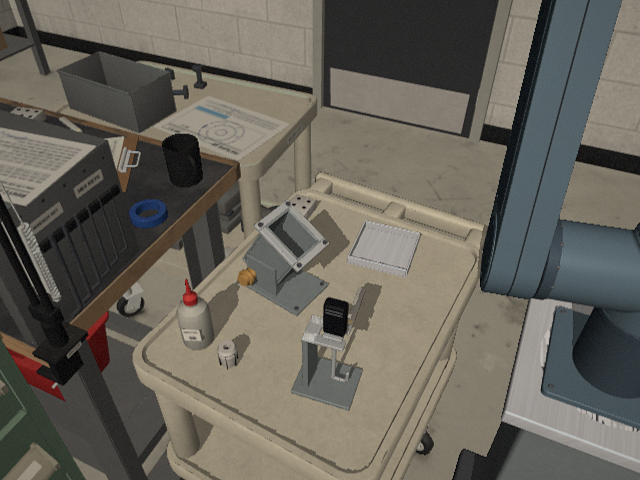

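View pics/top0.png

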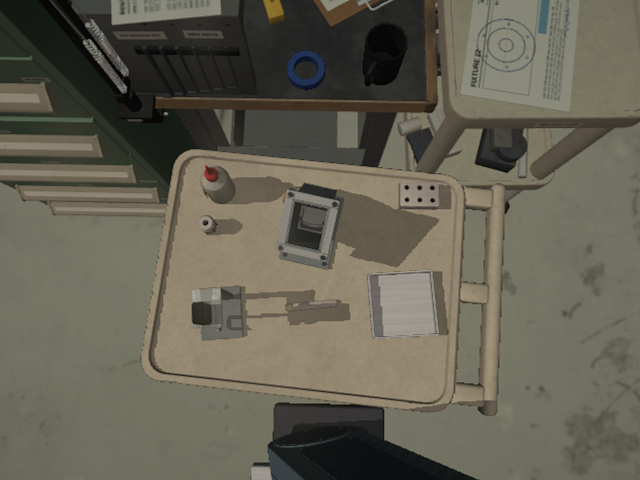

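Side view: housing flange at (290,238), puller handle (336,317), hook (343,375), tray (385,247). Top view: housing (308,225), stand (222,312), tray (405,305), feeler (315,305), stand slot opening toward the bottom (robot). I'll zoom in for corners.

Run:
```python
import cv2, numpy as np
t=cv2.imread("pics/top0.png"); s=cv2.imread("pics/side0.png")
def cr(im,x,y,w,h): return cv2.resize(im[y:y+h,x:x+w],(400,300),interpolation=cv2.INTER_CUBIC)
a=np.vstack([np.hstack([cr(t,180,270,80,60+20)[:,:] if 0 else cr(t,175,280,80,60),cr(t,260,180,100,75+15) if 0 else cr(t,255,180,120,90)]),
 np.hstack([cr(s,280,290,160,120),cr(s,230,190,160,120)])])
cv2.imwrite("pics/z0.png",a)
```

```text
(no output)
```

View pics/z0.png

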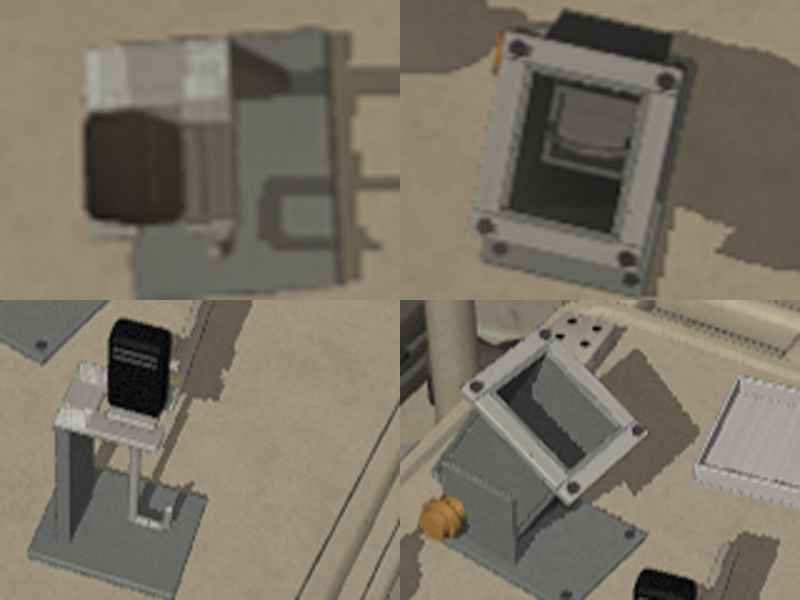

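```bash
cat > h.py <<'E'
import numpy as np
from scipy.optimize import least_squares
from plant import get_calibration
C={c:get_calibration(c) for c in("side","top")}
def proj(c,P):
    E=np.array(C[c]["extrinsics"]);p=(np.atleast_2d(P)-E[:3,3])@E[:3,:3];q=p@np.array(C[c]["mtx"]).T
    return q[:,:2]/q[:,2:]
def Rz(a): return np.array([[np.cos(a),-np.sin(a),0],[np.sin(a),np.cos(a),0],[0,0,1]])
def tri(obs): # {cam:px} -> point
    r=least_squares(lambda X:np.concatenate([proj(c,X)[0]-p for c,p in obs.items()]),[.45,.05,.1]); return r.x,np.abs(r.fun).max()
def fit(obs,x0,loc=None): # obs: list (cam,local(x,y,z),px); params x,y,yaw,(offset)
    def f(v):
        o=[]
        for c,l,p in obs:
            l=np.array(l,float)
            if len(l)>3: l=l[:3]+[v[3]*l[3],0,0]
            o.append(proj(c,Rz(v[2])@l+[v[0],v[1],0])[0]-p)
        return np.ravel(o)
    r=least_squares(f,x0,loss="soft_l1"); return r.x,np.round(r.fun if 0 else f(r.x),1)
E
python3 - <<'E'
from h import *
s3=np.sqrt(3)/2
fl=lambda sx,sy:(-.030+sx*.056*s3,sy*.046,.147+sx*.028)
H=[("top",fl(1,1),(285.6,189.6)),("top",fl(1,-1),(339.9,200.4)),("top",fl(-1,1),(277,249)),("top",fl(-1,-1),(325.8,261)),
("side",fl(1,1),(256.8,223.2)),("side",fl(1,-1),(289.2,200)),("side",fl(-1,-1),(329.2,244)),("side",fl(-1,1),(297.2,271.2))]
v,r=fit(H,[.45,.05,0]);print("housing",v[:2],np.degrees(v[2]),r);R=Rz(v[2]);m=R@[-.03,0,.147]+[v[0],v[1],0];print("mouth",m)
S=[("side",(.05,.04,.008,1),(292,392)),("side",(-.05,.04,.008,1),(350,409.2)),("side",(-.05,-.04,.008,1),(362.8,368)),
("top",(.05,-.04,.008,1),(241,286)),("top",(-.05,-.04,.008,1),(243.6,337)),("top",(-.05,.04,.008,1),(202,339.4)),
("top",(-.02,.025,.132),(192.6,326.4)),("top",(-.02,-.025,.132),(222,325)),("side",(-.02,.025,.132),(344.8,342.8))]
v,r=fit(S,[.3,.25,0,0]);print("stand",v,np.degrees(v[2]),r)
for n,o in{"tipside":0}.items(): pass
print("handle tri",tri({"side":(336,317),"top":(202,313)}))
for z in(.172,.203):print(proj("side",[v[0],v[1],z]),proj("top",[v[0],v[1],z]))
t=.0625
T=[("top",(t,t,.02),(369,274)),("top",(t,-t,.02),(436,271)),("top",(-t,-t,.02),(445,334)),("top",(-t,t,.02),(371,338))]
v,r=fit(T,[.3,-.1,0]);print("tray",v,np.degrees(v[2]),r)
for n,z,p in(("oiler",.075,(218,183)),("collet",.03,(208,225)),("feeler",.01,(315,305)),("block",.02,(420,194))):
    print(n,least_squares(lambda X:proj("top",[*X,z])[0]-p,[.4,0]).x)
E
```

```text
housing [0.60091344 0.05767286] -12.569833500618492 [ 1.3 -1.3  0.3  0.5 -2.   0.4  0.1  0.8 -2.8  1.2 -1.4 -0.7  0.4 -0.5
  0.8  0.2]
mouth [0.57163249 0.06420174 0.147     ]
stand [0.41848592 0.22775632 0.10882908 0.00881557] 6.235447048652175 [-0.7 -0.9  0.2 -0.5  0.4  1.  -0.5 -0.8 -0.1  0.  -0.1  1.2  0.8  1.
  1.1 -0.1 -1.8  6.8]
handle tri (array([0.41816087, 0.2284721 , 0.17058831]), np.float64(0.2496614951637639))
[[335.78890446 315.90430029]] [[202.31586878 313.01325537]]
[[336.41767424 301.45917755]] [[197.74156244 312.02305315]]
tray [ 0.45148442 -0.12483725  0.07302066] 4.1837755060105195 [ 1.3 -0.9 -1.3 -1.1 -4.   1.4  4.   0.7]
oiler [0.66740092 0.23648136]
collet [0.5955983  0.26071429]
feeler [0.44598209 0.04780567]
block [ 0.67045105 -0.15674543]
```

Request:
jog_arm(rows=[[0,0,0,0,0.03,0.06,0.085],[0,0,-16,0.21,0.736,0.06,0.085],[0,0,-16,0.21,0.736,0.06,0.085],[0,0,-16,0.21,0.736,0.06,0.085],[0,0,-16,0.21,0.736,0.06,0.085],[0,0,-16,0.21,0.736,0.06,0.085],[0,0,-16,0.21,0.736,0.06,0.085],[0,0,-16,0.21,0.736,0.06,0.085],[0,0,-16,0.21,0.736,0.06,0.085],[0,0,-16,0.21,0.736,0.06,0.085],[0,0,-16,0.21,0.736,0.06,0.085],[0,0,-16,0.21,0.736,0.06,0.085]])

```text
time: 2.9
ee_pos: [0.4048, 0.1806, 0.2914]
orientation: [0.0, 0.998, 0.056, 0.001]
contact_force: [0.9, -0.7, -0.5]
opening: 0.0849
gripper_force: 0.0
```

Request:
jog_arm(rows=[[0,0,0,0,0,0,0.085],[0,0,0,0,0,0,0.085]])

```text
time: 3.15
ee_pos: [0.4042, 0.1784, 0.2908]
orientation: [0.0, 0.998, 0.056, -0.0]
contact_force: [0.7, -0.1, 0.4]
opening: 0.0854
gripper_force: 0.0
```

Request:
jog_arm(rows=[[0,0,0,0.0143,0.0496,0,0.085],[0,0,0,0.0143,0.0496,-0.05,0.085],[0,0,0,0.0143,0.0496,-0.1,0.085],[0,0,0,0.0143,0.0496,-0.137,0.085],[0,0,0,0.0143,0.0496,-0.137,0.085]], force=40)

```text
time: 3.78
ee_pos: [0.4169, 0.2256, 0.152]
orientation: [0.001, 0.999, 0.054, -0.003]
contact_force: [-0.8, -0.5, 1.3]
opening: 0.085
gripper_force: 0.0
```

Request:
jog_arm(rows=[[0,0,0,0,0,0,0.0],[0,0,0,0,0,0,0.0],[0,0,0,0,0,0,0.0],[0,0,0,0,0,0,0.0],[0,0,0,0,0,0,0.0],[0,0,0,0,0,0,0.0]], force=60)

```text
time: 4.53
ee_pos: [0.4193, 0.2281, 0.155]
orientation: [-0.0, 0.998, 0.055, 0.001]
contact_force: [-1.4, -1.0, 6.6]
opening: 0.0193
gripper_force: 59.1
```

Request:
jog_arm(rows=[[0,0,0,0,0,0.012,0.0],[0,0,0,0,0,0.012,0.0],[0,0,0,-0.03,-0.0033,0.012,0.0],[0,0,0,-0.06,-0.0066,0.012,0.0],[0,0,0,-0.08,-0.009,0.012,0.0],[0,0,0,-0.08,-0.009,0.06,0.0],[0,0,0,-0.08,-0.009,0.12,0.0],[0,0,0,-0.08,-0.009,0.18,0.0],[0,0,0,-0.08,-0.009,0.22,0.0],[0,0,0,-0.08,-0.009,0.22,0.0],[0,0,0,-0.08,-0.009,0.22,0.0]])

```text
time: 5.9
ee_pos: [0.3384, 0.2188, 0.3729]
orientation: [0.0, 0.998, 0.055, -0.001]
contact_force: [-0.4, -0.5, -1.4]
opening: 0.0193
gripper_force: 59.1
```

Run:
```python
from plant import *
from h import *
import cv2
from scipy.spatial.transform import Rotation as Ro
s=read_state();print(s['time'],s['ee_pos'],s['orientation'],s['contact_force'],s['opening'],np.round(s['qpos'],2))
im=capture("side");cv2.imwrite("pics/side1.png",im[...,::-1])
w,x,y,z=s['orientation'];R=Ro.from_quat([x,y,z,w]).as_matrix()
p=lambda a,b,c:np.array(s['ee_pos'])+R@[a,-b,-c]+ 0
h=.019
for n,l in(("handle",(0,0,h)),("collar",(0,0,h-.04)),("rodbottom",(0,0,h-.153)),("tipend",(-.024,0,h-.128)),("tipbot",(-.024,0,h-.153))):
    print(n,proj("side",p(*l))[0].round(1))
def cr(im,x,y,w,hh): return cv2.resize(im[y:y+hh,x:x+w],(800,600),interpolation=cv2.INTER_CUBIC)
u,v=proj("side",p(0,0,-.06))[0].astype(int)
x0,y0=max(0,u-100),max(0,v-75);print("crop",x0,y0)
cv2.imwrite("pics/z1.png",cr(im[...,::-1],x0,y0,200,150))
# plan: tcp targets
a=np.radians(-12.57);X=Rz(a)@[np.sqrt(3)/2,0,.5];Z=Rz(a)@[-.5,0,np.sqrt(3)/2];m=np.array([.5716,.0642,.147])
for n,hx,hz in(("above",.010,.06),("in",.009,-.086),("under",-.015,-.086),("out",-.015,.11)):
    print(n,np.round(m+X*(hx+.011)+Z*(hz+.150-.019),4))
Y=np.cross(Z,X);Rt=np.column_stack([X,-Y,-Z]);print("turn",np.degrees(Ro.from_matrix(Rt@R.T).as_rotvec()).round(1),"X",X.round(3),"Z",Z.round(3))
```

```text
5.9 [0.3383765  0.21882492 0.37293622] [ 1.53479864e-04  9.98472027e-01  5.52545509e-02 -7.22347303e-04] [-0.43590677 -0.53774704 -1.42421764] 0.019310085520128605 [ 0.3  -0.08  1.57  0.    1.65  1.76]
handle [408.1 206.8]
collar [404.3 233.3]
rodbottom [394.9 297.6]
tipend [415.  288.8]
tipbot [412.7 301.9]
crop 300 182
above [0.4961 0.081  0.3229]
in [0.5665 0.0653 0.196 ]
under [0.5463 0.0699 0.184 ]
out [0.4506 0.0912 0.3537]
turn [ -1.6 -30.2 -18.5] X [ 0.845 -0.188  0.5  ] Z [-0.488  0.109  0.866]
```

View pics/z1.png

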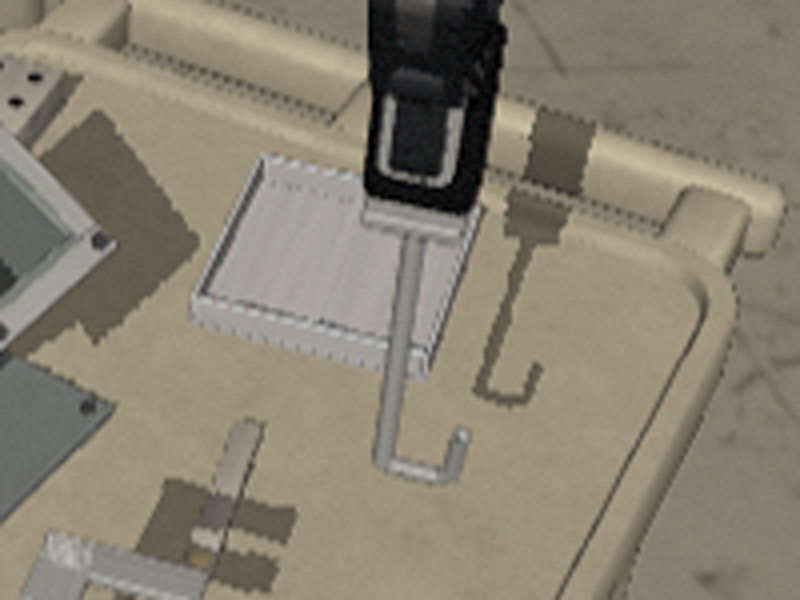

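Request:
jog_arm(rows=[[-0.4,-8,-5,0.02,-0.03,0.01,0.0],[-0.8,-15,-9,0.05,-0.06,0.01,0.0],[-1.2,-22,-14,0.09,-0.09,0.0,0.0],[-1.6,-30.2,-18.5,0.12,-0.12,-0.01,0.0],[-1.6,-30.2,-18.5,0.138,-0.133,-0.015,0.0],[-1.6,-30.2,-18.5,0.138,-0.133,-0.015,0.0],[-1.6,-30.2,-18.5,0.138,-0.133,-0.015,0.0]])

```text
time: 6.82
ee_pos: [0.4763, 0.0861, 0.358]
orientation: [0.028, 0.96, -0.106, 0.257]
contact_force: [-0.3, -0.6, -0.7]
opening: 0.0195
gripper_force: 59.3
```

```bash
cat > st.py <<'E'
from plant import *
from h import *
from scipy.spatial.transform import Rotation as Ro
a=np.radians(-12.57);X=Rz(a)@[np.sqrt(3)/2,0,.5];Z=Rz(a)@[-.5,0,np.sqrt(3)/2];Y=np.cross(Z,X);m=np.array([.5716,.0642,.147])
M=np.column_stack([X,Y,Z])
def pose():
    s=read_state();w,x,y,z=s['orientation'];R=Ro.from_quat([x,y,z,w]).as_matrix();return s,np.array(s['ee_pos']),R
def pt(l): # local puller coords about handle centre
    s,p,R=pose();return p+R@[l[0],-l[1],-(l[2]+.019)]
E
python3 - <<'E'
from st import *
import cv2
s,p,R=pose();print(s['time'],p.round(4),np.round(s['contact_force'],1),np.round(s['qpos'],2))
print("angle off",np.degrees(Ro.from_matrix(np.column_stack([X,-Y,-Z])@R.T).as_rotvec()).round(1))
hk=np.array([-.011,0,-.150]);p0,=[pt(hk)];print("hook in mouth",(M.T@(p0-m)).round(4))
im=capture("top");cv2.imwrite("pics/top2.png",im[...,::-1])
im2=capture("side")
t=cv2.resize(im[150:300,225:375][..., ::-1],(400,400),interpolation=cv2.INTER_CUBIC);q=cv2.resize(im2[150:300,225:375][...,::-1],(400,400),interpolation=cv2.INTER_CUBIC)
cv2.imwrite("pics/z2.png",np.hstack([t,q]))
for c in("top","side"):
  for l in((0,0,-.153),(-.024,0,-.153),(-.024,0,-.128)): print(c,((proj(c,pt(l))[0]-[225,150])*2.667).round(0))
  bp=m+X*-.015+Z*-.058
  print("bail",((proj(c,bp)[0]-[225,150])*2.667).round(0),[((proj(c,bp+Y*y-Z*.016)[0]-[225,150])*2.667).round(0) for y in(.0225,-.0225)])
E
```

```text
6.825 [0.4763 0.0861 0.358 ] [-0.3 -0.6 -0.7] [ 0.04 -0.22  1.83 -0.15  1.02  1.88]
angle off [-0. -0.  0.]
hook in mouth [0.0097 0.0006 0.1006]
top [200. 215.]
top [192. 254.]
top [184. 268.]
bail [225. 199.] [array([197., 185.]), array([260., 200.])]
side [214. 126.]
side [241. 154.]
side [258. 134.]
bail [165. 278.] [array([136., 305.]), array([177., 271.])]
```

View pics/z2.png

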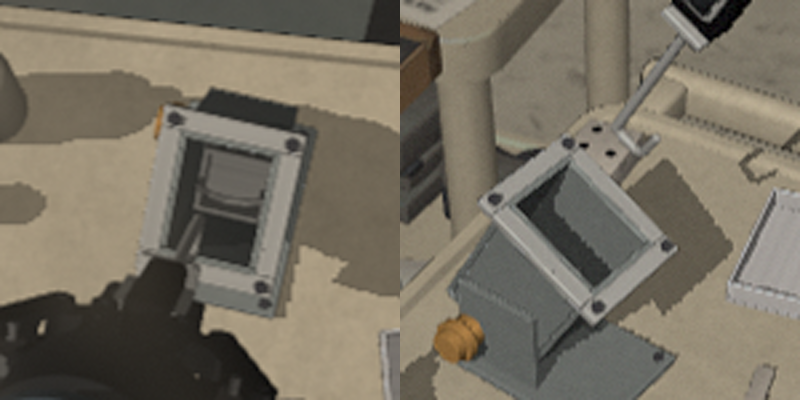

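Side crop: rod bottom at (617,128), tip (655,138), agreeing with prediction to ~1 mm; the top crop shows the basket in the well at about (230,190). Check the bail against its expected projection.

Run:
```python
from st import *
import cv2
im=cv2.imread("pics/top0.png")[195:255,280:340]
k=10;a=cv2.resize(im,(400,400),interpolation=cv2.INTER_CUBIC);a=cv2.convertScaleAbs(a,alpha=1.6);b=a.copy()
P=lambda x,y,z:tuple(int(v) for v in (proj("top",m+M@[x,y,z])[0]-[280,195]+.5)*6.667)
def pl(pts,c):
    for u,v in zip(pts,pts[1:]):cv2.line(b,P(*u),P(*v),c,1)
pl([(-.015,.0225,-.094),(-.015,.0225,-.074),(-.015,0,-.058),(-.015,-.0225,-.074),(-.015,-.0225,-.094)],(0,0,255))
x0,x1=-.038,.008
pl([(x0,.025,-.094),(x1,.025,-.094),(x1,-.025,-.094),(x0,-.025,-.094),(x0,.025,-.094)],(0,255,0))
pl([(.038*i,.028*j,0) for i,j in((1,1),(1,-1),(-1,-1),(-1,1),(1,1))],(255,0,0))
cv2.imwrite("pics/z3.png",np.hstack([a,b]))
```

```text
(no output)
```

View pics/z3.png

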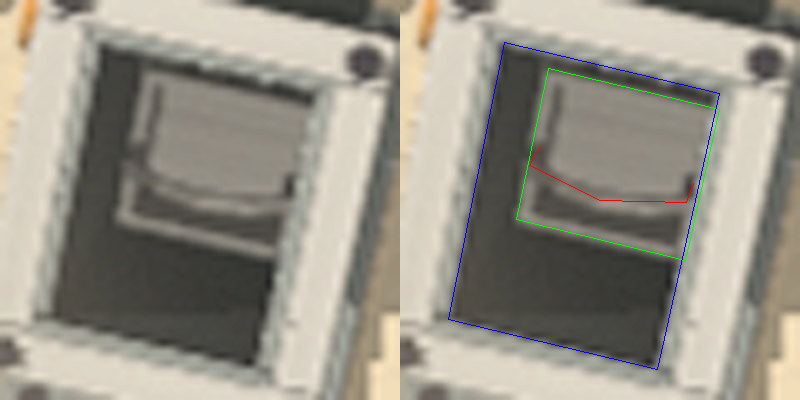

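Rim overlay matches to ~1 px; bail is where expected (perhaps 1–2 mm toward -x). Descend.

Request:
jog_arm(rows=[[0,0,0,0.0146,-0.0033,-0.026,0.0],[0,0,0,0.0293,-0.0065,-0.052,0.0],[0,0,0,0.0439,-0.0098,-0.0779,0.0],[0,0,0,0.0586,-0.0131,-0.1039,0.0],[0,0,0,0.0683,-0.0153,-0.1212,0.0],[0,0,0,0.0781,-0.0174,-0.1386,0.0],[0,0,0,0.0859,-0.0192,-0.1524,0.0],[0,0,0,0.0908,-0.0203,-0.1611,0.0],[0,0,0,0.0908,-0.0203,-0.1611,0.0],[0,0,0,0.0908,-0.0203,-0.1611,0.0]])

```text
time: 8.18
ee_pos: [0.5678, 0.0657, 0.1985]
orientation: [0.028, 0.96, -0.106, 0.259]
contact_force: [-0.4, -1.1, -1.9]
opening: 0.0196
gripper_force: 59.3
```

```bash
cat > q.py <<'E'
from st import *
s,p,R=pose();print(s['time'],p.round(4),np.round(s['contact_force'],1),"hook in mouth",(M.T@(pt([-.011,0,-.150])-m)).round(4),"rv off",np.degrees(Ro.from_matrix(np.column_stack([X,-Y,-Z])@R.T).as_rotvec()).round(1))
E
python3 q.py
```

```text
8.175 [0.5678 0.0657 0.1985] [-0.4 -1.1 -1.9] hook in mouth [ 0.0116  0.0008 -0.0844] rv off [-0.   0.2  0. ]
```

Request:
jog_arm(rows=[[0,0,0,0.001,0,-0.0017,0.0],[0,0,0,-0.0067,0.0017,-0.0062,0.0],[0,0,0,-0.0142,0.0034,-0.0107,0.0],[0,0,0,-0.0218,0.0051,-0.0152,0.0],[0,0,0,-0.0218,0.0051,-0.0152,0.0],[0,0,0,-0.0218,0.0051,-0.0152,0.0]])

```text
time: 8.93
ee_pos: [0.5461, 0.0708, 0.183]
orientation: [0.028, 0.96, -0.106, 0.259]
contact_force: [1.1, -0.1, -0.9]
opening: 0.0194
gripper_force: 59.3
```

```bash
python3 q.py
```

```text
8.925 [0.5461 0.0708 0.183 ] [ 1.1 -0.1 -0.9] hook in mouth [-0.0154  0.001  -0.0867] rv off [-0.   0.2  0. ]
```

Request:
jog_arm(rows=[[0,0,0,-0.0078,0.0017,0.0139,0.0],[0,0,0,-0.0117,0.0026,0.0208,0.0],[0,0,0,-0.0156,0.0035,0.0277,0.0],[0,0,0,-0.0244,0.0055,0.0433,0.0],[0,0,0,-0.0342,0.0076,0.0606,0.0],[0,0,0,-0.0439,0.0098,0.0779,0.0],[0,0,0,-0.0537,0.012,0.0953,0.0],[0,0,0,-0.062,0.0138,0.11,0.0],[0,0,0,-0.062,0.0138,0.11,0.0]])

```text
time: 10.05
ee_pos: [0.4842, 0.0847, 0.2941]
orientation: [0.028, 0.959, -0.106, 0.26]
contact_force: [0.5, 0.6, -2.3]
opening: 0.0191
gripper_force: 59.2
```

```bash
python3 q.py
python3 - <<'E'
from st import *
import cv2
a=[cv2.resize(capture(c)[120:300,225:405][...,::-1],(400,400),interpolation=cv2.INTER_CUBIC) for c in("top","side")]
cv2.imwrite("pics/z4.png",np.hstack(a))
E
```

```text
10.05 [0.4842 0.0847 0.2941] [ 0.5  0.6 -2.3] hook in mouth [-0.0146  0.0012  0.0413] rv off [-0.   0.3  0. ]
```

View pics/z4.png

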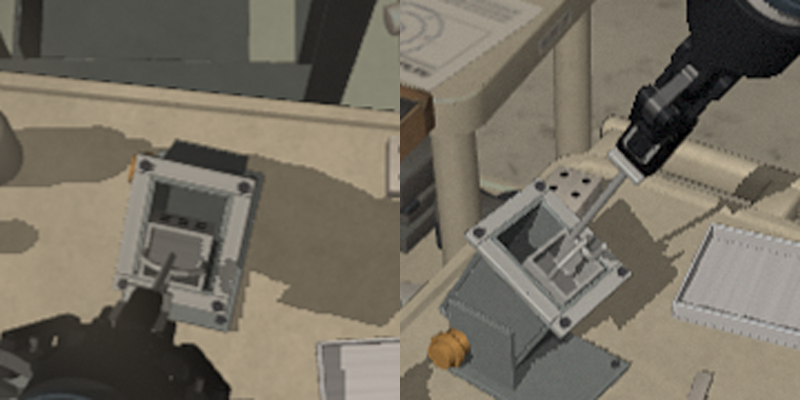

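The basket hangs on the hook near the mouth (side crop (565,260)). Ease it to vertical over the lip, then lift.

Request:
jog_arm(rows=[[0,0,0,0.0087,-0.0019,0.0051,0.0],[0,0,0,0.0173,-0.0039,0.0103,0.0],[0,0,0,0.026,-0.0058,0.0154,0.0],[0,0,0,0.0346,-0.0077,0.0205,0.0],[0,0,0,0.0346,-0.0077,0.0205,0.0],[0,0,0,0.0346,-0.0077,0.03,0.0],[0,0,0,0.0346,-0.0077,0.04,0.0],[0,0,0,0.0346,-0.0077,0.055,0.0],[0,0,0,0.0346,-0.0077,0.07,0.0],[0,0,0,0.0346,-0.0077,0.09,0.0],[0,0,0,0.0346,-0.0077,0.11,0.0],[0,0,0,0.0346,-0.0077,0.11,0.0]])

```text
time: 11.65
ee_pos: [0.5193, 0.0769, 0.4058]
orientation: [0.028, 0.959, -0.106, 0.261]
contact_force: [-0.3, 0.3, -3.7]
opening: 0.0194
gripper_force: 59.2
```

Request:
jog_arm(rows=[[0,0,0,0,0,0,0.0],[0,0,0,0,0,0,0.0],[0,0,0,0,0,0,0.0]])

```text
time: 12.02
ee_pos: [0.5181, 0.0768, 0.4018]
orientation: [0.028, 0.96, -0.106, 0.257]
contact_force: [-1.2, -0.9, -4.2]
opening: 0.019
gripper_force: 59.2
```

```bash
python3 q.py
python3 - <<'E'
from st import *
import cv2
a=[cv2.resize(capture(c)[80:300,200:420][...,::-1],(400,400),interpolation=cv2.INTER_CUBIC) for c in("top","side")]
cv2.imwrite("pics/z5.png",np.hstack(a))
s,p,R=pose()
# upright pose with tray yaw ~4.2deg
r=Rz(np.radians(4)); Rt=np.column_stack([r[:,0],-r[:,1],[0,0,-1]])
print("turn to upright",np.degrees(Ro.from_matrix(Rt@R.T).as_rotvec()).round(1))
print("hook world",pt([-.011,0,-.15]).round(4))
# TCP wanted so hook mid at bail over tray
t=np.array([.4505,-.124,0]);print("tcp xy above tray", (t+r@[.011+.006,0,0]).round(4))
E
```

```text
12.025 [0.5181 0.0768 0.4018] [-1.2 -0.9 -4.2] hook in mouth [0.0689 0.0007 0.1171] rv off [-0.  0.  0.]
turn to upright [ 2.2 30.1 16.2]
hook world [0.5731 0.0647 0.2833]
tcp xy above tray [ 0.4675 -0.1228  0.    ]
```

View pics/z5.png

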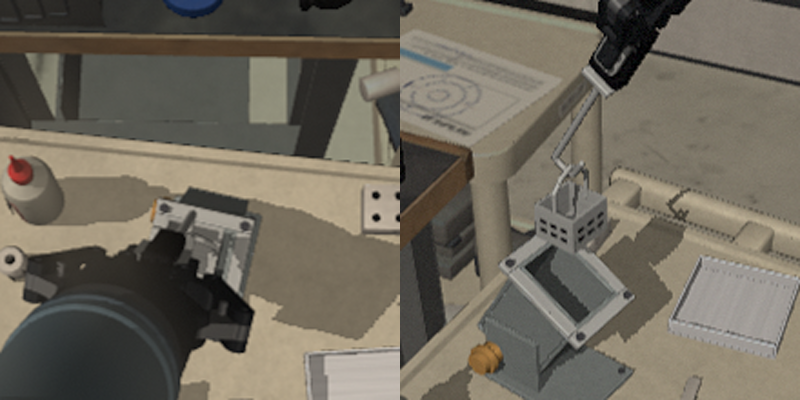

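Basket hangs freely and upright on the hook above the mouth (side crop (570,220)). Carry toward the tray, uprighting the puller.

Request:
jog_arm(rows=[[0.2,0.9,0,-0.0015,-0.006,0.008,0.0],[0.7,2.9,0,-0.005,-0.02,0.018,0.0],[1.3,5.9,0,-0.01,-0.041,0.026,0.0],[2.1,9.4,0,-0.016,-0.066,0.03,0.0],[2.9,12.9,0,-0.022,-0.09,0.03,0.0],[3.6,16.4,0,-0.029,-0.115,0.03,0.0],[4.4,19.9,0,-0.035,-0.139,0.03,0.0],[5.2,23.4,0,-0.041,-0.164,0.03,0.0],[5.9,26.4,0,-0.046,-0.185,0.03,0.0],[6.3,28.4,0,-0.0495,-0.199,0.025,0.0],[6.5,29.3,0,-0.051,-0.205,0.015,0.0],[6.5,29.3,0,-0.051,-0.205,0,0.0]])

```text
time: 13.62
ee_pos: [0.4676, -0.1282, 0.4017]
orientation: [-0.0, 0.994, -0.11, 0.001]
contact_force: [-0.4, 0.4, -2.6]
opening: 0.0198
gripper_force: 59.0
```

Request:
jog_arm(rows=[[0,0,0,0,0,-0.02,0.0],[0,0,0,0,0,-0.045,0.0],[0,0,0,0,0,-0.07,0.0],[0,0,0,0,0,-0.095,0.0],[0,0,0,0,0,-0.12,0.0],[0,0,0,0,0,-0.14,0.0],[0,0,0,0,0,-0.155,0.0],[0,0,0,0,0,-0.165,0.0],[0,0,0,0,0,-0.17,0.0],[0,0,0,0,0,-0.17,0.0],[0,0,0,0,0,-0.17,0.0],[0,0,0,0,0,-0.17,0.0]])

```text
time: 15.12
ee_pos: [0.4677, -0.1283, 0.2332]
orientation: [0.0, 0.994, -0.11, 0.001]
contact_force: [-0.3, -0.4, -3.5]
opening: 0.0197
gripper_force: 58.9
```

```bash
python3 q.py
python3 - <<'E'
from st import *
import cv2
s,p,R=pose();print("R",R.round(3).tolist(),"hook",pt([-.011,0,-.15]).round(4))
a=[]
for c in("top","side"):
    im=capture(c)[...,::-1];u=(proj(c,[.451,-.125,.05])[0]-75).astype(int);u=np.clip(u,0,[490,330]);print(c,u)
    a.append(cv2.resize(im[u[1]:u[1]+150,u[0]:u[0]+150],(400,400),interpolation=cv2.INTER_CUBIC))
cv2.imwrite("pics/z6.png",np.hstack(a))
E
```

```text
15.125 [ 0.4677 -0.1283  0.2332] [-0.3 -0.4 -3.5] hook in mouth [-0.0832 -0.2106 -0.0037] rv off [ -6.5 -29.1   0. ]
R [[0.976, -0.218, 0.003], [-0.218, -0.976, -0.001], [0.003, 0.0, -1.0]] hook [ 0.4573 -0.126   0.1022]
top [333 228]
side [312 157]
```

View pics/z6.png

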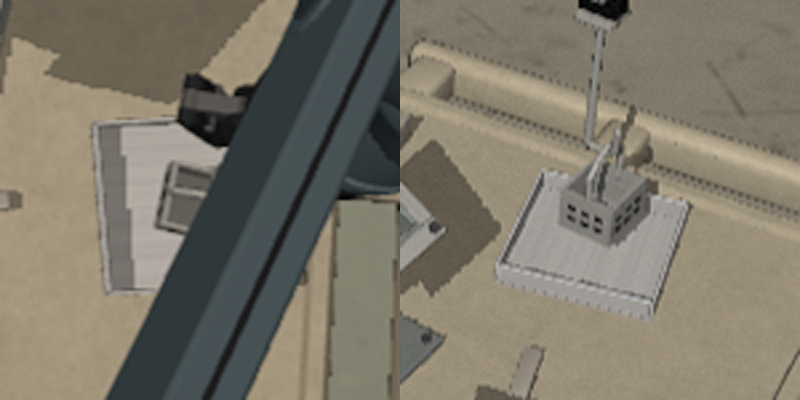

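Basket hangs level ~30 mm above the tray centre (side crop (605,205)). Lower, then release the hook.

Request:
jog_arm(rows=[[0,0,0,0,0,-0.012,0.0],[0,0,0,0,0,-0.02,0.0],[0,0,0,0,0,-0.025,0.0],[0,0,0,0,0,-0.028,0.0],[0,0,0,0,0,-0.031,0.0],[0,0,0,0,0,-0.034,0.0],[0,0,0,0,0,-0.037,0.0],[0,0,0,0,0,-0.043,0.0],[0,0,0,0,0,-0.049,0.0],[0,0,0,0,0,-0.055,0.0],[0,0,0,0,0,-0.055,0.0],[0,0,0,0,0,-0.055,0.0]])

```text
time: 16.73
ee_pos: [0.4676, -0.1283, 0.1778]
orientation: [0.0, 0.994, -0.11, 0.001]
contact_force: [-0.3, -1.2, -1.5]
opening: 0.0193
gripper_force: 59.2
```

Run:
```python
from st import *
import cv2
s,p,R=pose();print(s['contact_force'],p.round(4),"hook",pt([-.011,0,-.15]).round(4),(proj("side",pt([-.024,0,-.128]))-[350,185])*[8,6])
im=capture("side")[...,::-1]
cv2.imwrite("pics/z7.png",cv2.resize(im[185:285,340:440],(600,600),interpolation=cv2.INTER_CUBIC))
```

```text
[-0.31108535 -1.16523443 -1.5402585 ] [ 0.4676 -0.1283  0.1778] hook [ 0.4571 -0.1259  0.0468] [[326.30948812 250.32953009]]
```

View pics/z7.png

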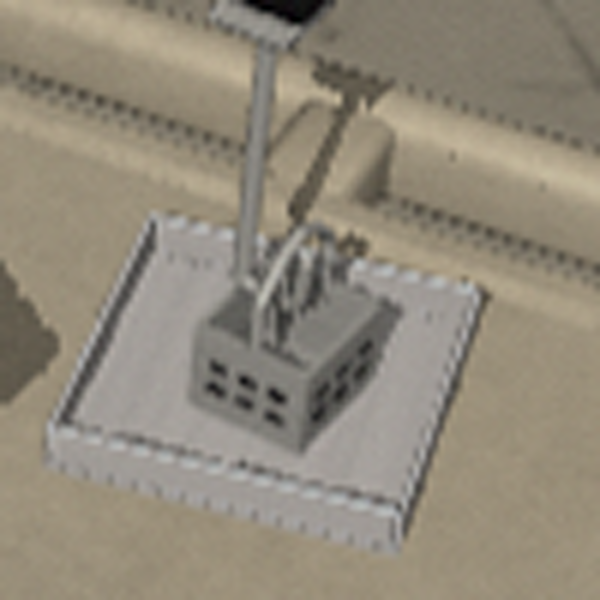

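Basket stands upright in the tray, tip below the bail peak (side crop (300,260)). Slide the hook out and lift.

Request:
jog_arm(rows=[[0,0,0,0,0,-0.001,0.0],[0,0,0,0.0059,-0.0013,-0.001,0.0],[0,0,0,0.0117,-0.0026,-0.001,0.0],[0,0,0,0.0176,-0.0039,-0.001,0.0],[0,0,0,0.0234,-0.0052,-0.001,0.0],[0,0,0,0.0293,-0.0065,-0.001,0.0],[0,0,0,0.0293,-0.0065,-0.001,0.0],[0,0,0,0.0293,-0.0065,-0.001,0.0]])

```text
time: 17.77
ee_pos: [0.4966, -0.1346, 0.1766]
orientation: [-0.0, 0.994, -0.11, 0.001]
contact_force: [1.7, 0.4, -1.1]
opening: 0.0195
gripper_force: 59.3
```

```bash
cat > b.py <<'E'
from st import *
import sys
s,p,R=pose();print(s['time'],p.round(4),np.round(s['contact_force'],1),"hook",pt([-.011,0,-.15]).round(4))
capture("side")
r=cut_out("basket","side")
for q in r[:2]:
    rows,cols=np.where(q["region"]);print("basket",q["p"],np.round(q["centre"],1),cols.min(),cols.max(),rows.min(),rows.max())
bc=Rz(np.radians(-12.57));P=np.array([.449,-.124,.003])+np.array([bc@[i*.023,j*.025,k*.036] for i in(1,-1) for j in(1,-1) for k in(0,1)]);u=proj("side",P);print("pred box cols/rows",u.min(0),u.max(0))
E
python3 b.py
```

```text
17.775 [ 0.4966 -0.1346  0.1766] [ 1.7  0.4 -1.1] hook [ 0.486  -0.1322  0.0456]
basket 0.65 [386.8 243.2] 371 403 225 257
basket 0.6 [371.8 180.7] 363 383 151 230
pred box cols/rows [370.30899466 226.52070924] [403.20869674 260.70464368]
```

Request:
jog_arm(rows=[[0,0,0,0,0,0.008,0.0],[0,0,0,0,0,0.018,0.0],[0,0,0,0,0,0.028,0.0],[0,0,0,0,0,0.04,0.0],[0,0,0,0,0,0.04,0.0]])

```text
time: 18.5
ee_pos: [0.4975, -0.1351, 0.2182]
orientation: [0.001, 0.994, -0.11, 0.002]
contact_force: [-0.2, -0.7, -1.6]
opening: 0.0191
gripper_force: 59.3
```

```bash
python3 b.py
```

```text
18.5 [ 0.4975 -0.1351  0.2182] [-0.2 -0.7 -1.6] hook [ 0.4873 -0.1329  0.0872]
basket 0.62 [391.8 241.8] 371 403 221 258
pred box cols/rows [370.30899466 226.52070924] [403.20869674 260.70464368]
```

Request:
jog_arm(rows=[[0,0,0,0,0,0.06,0.0],[0,0,0,0,0,0.12,0.0],[0,0,3,-0.02,0.04,0.16,0.0],[0,0,8,-0.05,0.09,0.16,0.0],[0,0,12,-0.07,0.145,0.16,0.0],[0,0,16,-0.095,0.2,0.16,0.0],[0,0,18.9,-0.12,0.25,0.16,0.0],[0,0,18.9,-0.14,0.3,0.16,0.0],[0,0,18.9,-0.158,0.34,0.16,0.0],[0,0,18.9,-0.158,0.354,0.16,0.0],[0,0,18.9,-0.158,0.354,0.16,0.0],[0,0,18.9,-0.158,0.354,0.16,0.0]])

```text
time: 20.1
ee_pos: [0.3392, 0.2184, 0.3764]
orientation: [0.0, 0.999, 0.054, 0.001]
contact_force: [-0.4, -0.4, -1.3]
opening: 0.0191
gripper_force: 59.4
```

Request:
jog_arm(rows=[[0,0,0,0,0,0,0.0],[0,0,0,0,0,0,0.0]])

```text
time: 20.35
ee_pos: [0.3391, 0.2186, 0.3766]
orientation: [0.0, 0.999, 0.054, 0.001]
contact_force: [-0.9, 0.3, -2.2]
opening: 0.0195
gripper_force: 59.4
```

```bash
python3 q.py; python3 b.py|tail -2; python3 -c "
from st import *
s,p,R=pose();print(s['orientation']);print((np.array([.3393,.2191,.168])-p).round(4))"
```

```text
20.35 [0.3391 0.2186 0.3766] [-0.9  0.3 -2.2] hook in mouth [-0.1852  0.0966  0.2208] rv off [ -1.7 -30.  -18.3]
basket 0.64 [387.9 246.8] 371 399 223 259
pred box cols/rows [370.30899466 226.52070924] [403.20869674 260.70464368]
[-5.89470690e-05  9.98522540e-01  5.43321603e-02  8.65555226e-04]
[ 3.000e-04  2.000e-04 -2.087e-01]
```

Request:
jog_arm(rows=[[0,0,0,0,0,-0.05,0.0],[0,0,0,0,0,-0.1,0.0],[0,0,0,0,0,-0.15,0.0],[0,0,0,0,0,-0.19,0.0],[0,0,0,0,0,-0.208,0.0],[0,0,0,0,0,-0.208,0.0],[0,0,0,0.02,0.0023,-0.208,0.0],[0,0,0,0.04,0.0046,-0.208,0.0],[0,0,0,0.06,0.0068,-0.208,0.0],[0,0,0,0.08,0.0093,-0.208,0.0],[0,0,0,0.08,0.0093,-0.208,0.0],[0,0,0,0.08,0.0093,-0.208,0.0]])

```text
time: 21.95
ee_pos: [0.419, 0.2286, 0.1691]
orientation: [-0.0, 0.998, 0.055, 0.001]
contact_force: [0.2, 0.0, -2.5]
opening: 0.0195
gripper_force: 59.4
```

Request:
jog_arm(rows=[[0,0,0,0,0,-0.004,0.0],[0,0,0,0,0,-0.008,0.0],[0,0,0,0,0,-0.012,0.0],[0,0,0,0,0,-0.013,0.0],[0,0,0,0,0,-0.013,0.0]])

```text
time: 22.58
ee_pos: [0.4186, 0.2286, 0.1556]
orientation: [-0.0, 0.998, 0.055, 0.001]
contact_force: [-0.0, -0.3, -0.8]
opening: 0.0196
gripper_force: 59.4
```

Request:
jog_arm(rows=[[0,0,0,0,0,-0.001,0.0],[0,0,0,0,0,-0.0015,0.0],[0,0,0,0,0,-0.0015,0.0]])

```text
time: 22.95
ee_pos: [0.4189, 0.2287, 0.1551]
orientation: [-0.0, 0.998, 0.055, 0.001]
contact_force: [-2.3, -0.4, 5.2]
opening: 0.019
gripper_force: 60.5
```

Seated on the plate. Release and retreat upward.

Request:
jog_arm(rows=[[0,0,0,0,0,0,0.03],[0,0,0,0,0,0,0.05],[0,0,0,0,0,0,0.085],[0,0,0,0,0,0,0.085],[0,0,0,0,0,0,0.085],[0,0,0,0,0,0.03,0.085],[0,0,0,0,0,0.07,0.085],[0,0,0,0,0,0.12,0.085],[0,0,0,0,0,0.17,0.085],[0,0,0,0,0,0.17,0.085],[0,0,0,0,0,0.17,0.085],[0,0,0,0,0,0.17,0.085]])

```text
time: 24.45
ee_pos: [0.418, 0.2284, 0.3227]
orientation: [0.0, 0.998, 0.055, -0.001]
contact_force: [-0.0, 0.1, -0.3]
opening: 0.0848
gripper_force: 0.0
```

```bash
python3 b.py
python3 - <<'E'
from plant import *
import numpy as np
for q in("puller_handle","puller_hook","oiler","collet","setup_block","feeler"): print(q,[(np.round(b["centre"]).tolist(),round(b["p"],2)) for b in boxes_of(q,"side")[:2]])
E
```

```text
24.45 [0.418  0.2284 0.3227] [-0.   0.1 -0.3] hook [0.4069 0.2271 0.1917]
basket 0.7 [388.6 243.1] 371 403 222 259
basket 0.39 [356.5 306.6] 348 365 287 324
pred box cols/rows [370.30899466 226.52070924] [403.20869674 260.70464368]
puller_handle [([335.0, 324.0], 0.56)]
puller_hook [([335.0, 317.0], 0.72), ([285.0, 262.0], 0.2)]
oiler [([196.0, 321.0], 0.58), ([304.0, 204.0], 0.36)]
collet [([229.0, 350.0], 0.66)]
setup_block [([304.0, 202.0], 0.7)]
feeler [([226.0, 354.0], 0.57), ([356.0, 306.0], 0.53)]
```

Everything sits where it should: the puller is back at its original pixel position and the bystanders haven't moved.

```bash
python3 -c "
from plant import *
print(finish_job())"
```

```text
the job is handed in; nothing more can be done
None
```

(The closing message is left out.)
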